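# Line up the gift tins by height on the shop display board

## Task

Set the four round gold gift tins on the black display board in order of height, one standing upright in the middle of each cork mat: the shortest on the mat next to the white price card, then taller and taller, the tallest on the mat farthest from the card. Go by height, not width, and do not knock over the amber jar that stands among the tins.

Things in the scene. Friction and masses are not known exactly. Their poses are not given: they have to be found in the camera images.
- tin_p_mid (a point): Round gold gift tin with a cream label band and a cream disc on its lid, 98 mm tall, 54 mm across, straight-sided, standing upright and loose, 60 to 240 g. The point is its centre, half-way up (49 mm above its underside); z is its axis, up through the lid.
- tin_q_mid (a point): Round gold gift tin with a cream label band and a cream disc on its lid, 38 mm tall, 60 mm across, straight-sided, standing upright and loose, 60 to 240 g. The point is its centre, half-way up (19 mm above its underside); z is its axis, up through the lid.
- tin_r_mid (a point): Round gold gift tin with a cream label band and a cream disc on its lid, 76 mm tall, 64 mm across, straight-sided, standing upright and loose, 60 to 240 g. The point is its centre, half-way up (38 mm above its underside); z is its axis, up through the lid.
- tin_s_mid (a point): Round gold gift tin with a cream label band and a cream disc on its lid, 56 mm tall, 50 mm across, straight-sided, standing upright and loose, 60 to 240 g. The point is its centre, half-way up (28 mm above its underside); z is its axis, up through the lid.
- mat_1_top (a point): One of four identical round cork mats, 70 mm across, 3 mm thick, fixed in a straight row, 90 mm apart, on the low black display board (470 x 110 mm, 18 mm thick). The names are in no order along the row. The point is the centre of its upper face, 21 mm above the table.
- mat_2_top (a point): One of four identical round cork mats, 70 mm across, 3 mm thick, fixed in a straight row, 90 mm apart, on the low black display board (470 x 110 mm, 18 mm thick). The names are in no order along the row. The point is the centre of its upper face, 21 mm above the table.
- mat_3_top (a point): One of four identical round cork mats, 70 mm across, 3 mm thick, fixed in a straight row, 90 mm apart, on the low black display board (470 x 110 mm, 18 mm thick). The names are in no order along the row. The point is the centre of its upper face, 21 mm above the table.
- mat_4_top (a point): One of four identical round cork mats, 70 mm across, 3 mm thick, fixed in a straight row, 90 mm apart, on the low black display board (470 x 110 mm, 18 mm thick). The names are in no order along the row. The point is the centre of its upper face, 21 mm above the table.
- card_stand: Price-card stand fixed at one end of the row of mats: small dark steel foot (42 x 34 x 12 mm) holding a blank white card (56 mm wide, leaning back about 35 degrees along the row), 54 mm high in all. Origin under its centre, on the board (18 mm above the table), in line with the mats and 70 mm from the centre of the nearest mat. Its y axis runs along the row (which way varies), x across it, z up. At the other end of the row a small white dish is fixed instead.
- jar_mid (a point): Small amber glass jar, 48 mm across, 62 mm tall, loose, standing among the tins; not to be knocked over. The point is its centre, 31 mm above its underside; z is its axis, up.
Mind the look-alikes: they are no part of the job. What is shaped like the part that bears tin_p_mid but pink is not meant.

How it is judged:
By the outcome, as a careful person would: the job done as asked, in the order asked, and still so for the second after the job is handed in, with the robot touching nothing.
It also fails if it takes over 120 s, if anything falls off the work surface, if the arm or the gripper's body presses on something with over 40 N, if the wrist force passes 120 N, or if a joint passes its speed limit or range.

## Robot

A 6-joint arm with a two-finger parallel gripper is mounted at the origin on the work surface. World frame = base frame: x ahead of the robot, y to its left, z up, the work surface at z = 0. Lengths are in m, angles in rad, forces in N, time in s.
With the tool pointing down it reaches from about 0.375 to 0.9 m from the base axis. Payload 3.1 kg.
Tool frame: the origin (TCP) lies midway between the tips of the shut fingers; the grasp point (between the pads) lies grip_point_offset behind it (grip_point_offset is the distance from the TCP to the grasp point, in m); y points along the fingers, z is the direction in which the jaws open and shut, and the axes are right-handed (so a half turn about y gives the same grasp; the last joint's range is limited). The gripper opens to 87 mm and grips with 3 to 60 N. Pads are 19 mm wide; open, the fingers measure 117 mm over their backs; the gripper's body (75 mm by 190 mm) begins 51 mm behind the grasp point.
Start: joints at [0.922, 0.527, 1.433, -0, 1.181, -0.178], TCP at [0.283, 0.557, 0.223] pointing down, gripper open.
Joint ranges: [-3.08, 3.08], [-0.75, 2.2], [0.22, 2.44], [-1.43, 4.57], [0, 2.65], [-2.85, 2.85]. Speed limits (rad/s): [2.79, 2.79, 3.14, 3.14, 3.14, 3.14].

## Interface

Orientations are given as a unit quaternion [x, y, z, w].
In Python, from rig import * gives the robot as it stands.
- The arm moves only by the tool jog_arm, never from a script. Its argument "increments" is a list that holds one entry, the list of rows, each a list of 7 numbers: the turn, a rotation vector about the world's x, y, z in degrees, then the shift along the world's x, y, z in m, then the closure, from -1 (fully open) to 1 (shut), so that 0 is half open. In form: [[[rx, ry, rz, x, y, z, jaw], ...]]. A call has 1 to 8 rows; each row is the pose to reach, as a shift and turn from the pose measured when the call began; what a row does not reach only later rows make up. A row lasts 1/10 s, in which the tool goes at most 50 mm and 8.59 degrees, less where a joint would pass 70% of its speed; a pose out of reach is approached as far as the arm can. A call with a gripper value outside its range is refused whole. The fingers move at their own pace and stop on an object; "squeeze" is the grip in N (left out, the last holds). Time passes only in rows, so rows that repeat a pose let the fingers close. It gives the time, the measured TCP pose, the force and the opening at its end, in the units of the state.
- get_obs(): the state, without advancing time (a new reading comes with each control period).
- camera(name): name is "scene" or "top"; returns the picture (420x560x3 uint8, red, green, blue); there is no depth.
- camera_info(name): a dict with "K" (3x3 intrinsics, pixels), "R" (3x3) and "t" (3): a world point X has camera coordinates R X + t. Camera axes: x right, y down, z forward; pixel columns grow to the right and rows downward; lengths in m; the calibration is good to about 2 mm. A picture is of the moment at which its call begins. camera_info takes no time and is no camera call.
- hand_in(): hands the job in, once; it reports no verdict.
The state is a dict: "time": time; "q": joint angles; "joint_velocities": joint speeds; "joint_torque": joint torques, N m; "position": TCP position; "tool_rot": TCP orientation; "ft_force": force on the tool from outside, world axes, zero at the start; "moment": the same for the moment, N m; "grip_width": finger opening in m.
Only numpy, scipy, OpenCV 4.12 (cv2) and the standard library are available. Lean on these libraries where they do the work, as an engineer would, in place of code of your own. Each camera call takes 0.05 s, during which the arm holds its last target.

## Working session

There is one attempt and no reset: what is moved stays moved. The work goes in short steps, Python scripts to look and compute and a tool call to move; the robot and the scene stay as the last step left them, time stands still between calls to the robot, and variables do not carry over. Pictures are saved under pics/ and viewed, and the job is handed in when it is done.

Besides the shell and the picture viewer there is one more tool, called as name([rows], argument=value, ...), one row to a line, values as JSON. jog_arm: Moves the arm, as the interface text tells. Its arguments: {"type":"object","properties":{"increments":{"type":"array","items":{"type":"array","items":{"type":"array","items":{"type":"number"}}}},"squeeze":{"type":"number"}},"required":["increments"]}

```bash
ls; mkdir -p pics; python3 - <<'E'
from rig import *
import cv2,json
for n in("scene","top"):
    im=camera(n); cv2.imwrite(f"pics/{n}0.png",im[:,:,::-1]); i=camera_info(n); print(n,i)
print(get_obs()); print([x for x in dir() if 'grip' in x])
try: print(grip_point_offset)
except Exception as e: print(e)
E
```

```text
pics
scene {'K': array([[416.22785434,   0.        , 282.89411181],
       [  0.        , 416.22785434, 208.92038572],
       [  0.        ,   0.        ,   1.        ]]), 'R': array([[ 0.55498234,  0.83183614,  0.00657615],
       [ 0.62306087, -0.41042832, -0.66584063],
       [-0.55117126,  0.37362713, -0.74606502]]), 't': array([-0.27508198, -0.27467294,  1.15420444])}
top {'K': array([[418.97131372,   0.        , 279.29032717],
       [  0.        , 418.97131372, 200.68110096],
       [  0.        ,   0.        ,   1.        ]]), 'R': array([[-9.21005555e-03, -9.99957525e-01, -3.49490580e-04],
       [-9.83027529e-01,  9.11816308e-03, -1.83231372e-01],
       [ 1.83226776e-01, -1.34401225e-03, -9.83069755e-01]]), 't': array([0.01945877, 0.48882241, 0.76789758])}
{'time': 0.1, 'q': array([ 9.22515479e-01,  5.28352629e-01,  1.43376276e+00,  8.37857679e-06,
        1.18141384e+00, -1.78514929e-01]), 'joint_velocities': array([ 1.50082620e-03, -1.63369916e-03, -2.47506121e-03, -1.85383285e-03,
       -6.34044810e-05, -2.15501271e-04]), 'joint_torque': array([-4.77244175e-04, -4.40989387e+01, -1.77149445e+01,  6.34966604e-02,
        5.34054113e-02, -1.35548643e-05]), 'position': array([0.28250098, 0.55677539, 0.22168577]), 'tool_rot': array([ 0.68831607, -0.16484295,  0.16428783, -0.68706426]), 'ft_force': array([-0.01224501,  0.42692133, -0.23403297]), 'moment': array([-0.01235194,  0.00245119, -0.00393588]), 'grip_width': 0.08684766420386661}
['grip_point_offset']
0.0187
```

View pics/scene0.png

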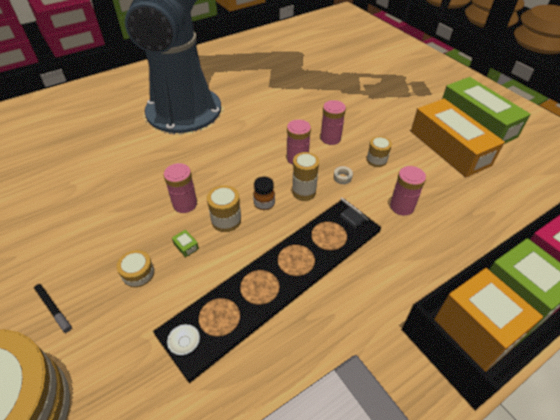

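View pics/top0.png

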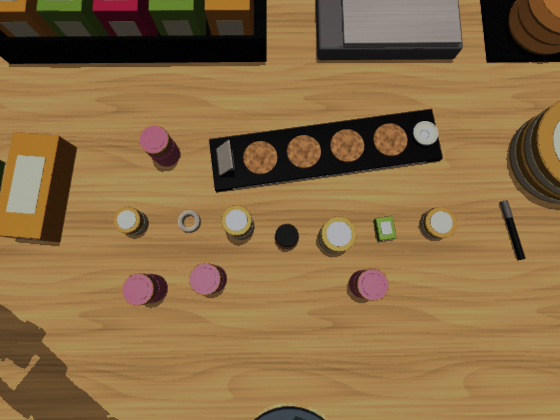

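The top view shows the card at the left end of the board (225,157), with mats at about (260,157), (304,151), (347,145) and (390,139), and the dish at (425,133). The gold tins are at about (127,221), (237,221), (338,235) and (440,222), and the jar is at (287,237). The pink tins are decoys. Next I'll measure these positions.

```bash
cat > h.py <<'E'
import numpy as np,cv2
from rig import *
def ray(n,u,v,z):
    i=camera_info(n);R,t,K=i["R"],i["t"],i["K"]
    d=R.T@np.linalg.inv(K)@np.array([u,v,1.]);c=-R.T@t
    return c+d*(z-c[2])/d[2]
def proj(n,X):
    i=camera_info(n);p=i["K"]@(i["R"]@np.array(X)+i["t"]);return p[:2]/p[2]
def blob(m,seed,r=25):
    k,l,s,c=cv2.connectedComponentsWithStats(m.astype(np.uint8),connectivity=4)
    best=[(np.hypot(*(c[j]-seed)),j) for j in range(1,k) if s[j,4]>40]
    d,j=min(best);return c[j],s[j],l==j
E
python3 - <<'E'
from h import *
im=cv2.imread("pics/top0.png");sc=cv2.imread("pics/scene0.png")
hsv=cv2.cvtColor(im,cv2.COLOR_BGR2HSV);hs=cv2.cvtColor(sc,cv2.COLOR_BGR2HSV)
for p in[(127,221),(237,221),(338,235),(440,222),(260,157),(304,151),(287,237),(118,221)]:print(p,hsv[p[1],p[0]])
for p in[(380,144),(306,160),(224,194),(136,262),(330,236),(263,184)]:print(p,hs[p[1],p[0]])
cv2.imwrite("pics/c1.png",cv2.resize(im[190:265,100:470],None,fx=2.1,fy=2.1,interpolation=cv2.INTER_NEAREST))
cv2.imwrite("pics/c2.png",cv2.resize(sc[120:300,100:410],None,fx=2.5,fy=2.5,interpolation=cv2.INTER_NEAREST))
E
```

```text
(127, 221) [ 45   9 172]
(237, 221) [110   9 176]
(338, 235) [105   9 175]
(440, 222) [ 38  12 172]
(260, 157) [ 14 153 123]
(304, 151) [ 14 153 122]
(287, 237) [30  9 27]
(118, 221) [ 40   9 172]
(380, 144) [ 30  37 208]
(306, 160) [ 32  33 206]
(224, 194) [ 29  35 206]
(136, 262) [ 32  34 204]
(330, 236) [ 15 142 181]
(263, 184) [48 39 33]
```

View pics/c1.png

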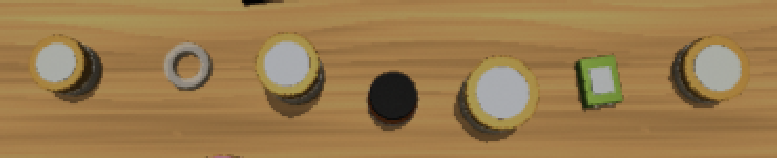

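View pics/c2.png

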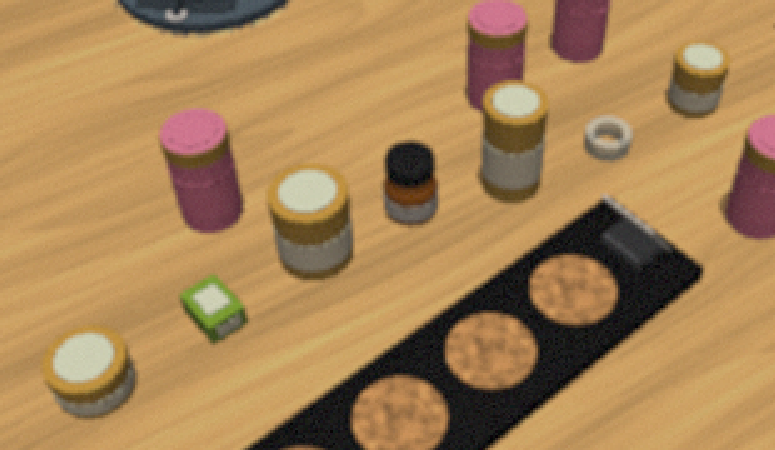

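The zoomed views show the gold tins from left to right as s (small), p (tall), the jar, r (wide) and q (flat). I'll measure each lid disc in both views.

```bash
cat >> h.py <<'E'
def tri(a,b):
    A=[];B=[]
    for n,(u,v) in(("top",a),("scene",b)):
        i=camera_info(n);P=i["K"]@np.c_[i["R"],i["t"]]
        for row,x in((0,u),(1,v)):
            r=P[row]-x*P[2];w=np.linalg.norm(r[:3]);A.append(r[:3]/w);B.append(-r[3]/w)
    return np.linalg.lstsq(np.array(A),np.array(B),rcond=None)[0]
E
python3 - <<'E'
from h import *
im=cv2.imread("pics/top0.png");sc=cv2.imread("pics/scene0.png")
H=cv2.cvtColor(im,cv2.COLOR_BGR2HSV).astype(int);S=cv2.cvtColor(sc,cv2.COLOR_BGR2HSV).astype(int)
cm=(H[...,1]<40)&(H[...,2]>140); cs=(S[...,1]<60)&(S[...,2]>180)
T=dict(p=((237,221),(306,160),.098),q=((440,222),(136,262),.038),r=((338,235),(224,194),.076),s=((127,221),(380,144),.056))
for k,(a,b,h) in T.items():
    ca,sa,_=blob(cm,a);cb,sb,_=blob(cs,b)
    print(k,ca.round(1),sa[2:],cb.round(1),sb[2:],"top",ray("top",*ca,h).round(4),"scene",ray("scene",*cb,h).round(4),"tri",tri(ca,cb).round(4))
mm=(H[...,0]<20)&(H[...,1]>100)&(H[...,2]<165);ms=(S[...,0]<17)&(S[...,1]>105)
mm[:110]=0;mm[190:]=0
P=[]
for a,b in zip([(260,157),(304,151),(347,145),(390,139)],[(330,236),(296,260),(260,287),(219,317)]):
    msk=cv2.morphologyEx(mm.astype(np.uint8),cv2.MORPH_CLOSE,np.ones((3,3)));ca,sa,_=blob(msk,a)
    msk=cv2.morphologyEx(ms.astype(np.uint8),cv2.MORPH_CLOSE,np.ones((3,3)));
    msk=np.where(cv2.circle(np.zeros_like(msk),b,24,1,-1),msk,0);cb,sb,_=blob(msk,b)
    P.append(ray("top",*ca,.021));print(ca.round(1),sa[2:],cb.round(1),sb[2:],P[-1].round(4),ray("scene",*cb,.021).round(4))
P=np.array(P);print(np.linalg.norm(np.diff(P,axis=0),axis=1),np.degrees(np.arctan2(*(P[0]-P[3])[[1,0]])))
# jar top
b=(H[...,2]<50);c,s,_=blob(b,(287,237));print("jar",c,s,ray("top",*c,.058))
for u,v in[(188,221),(385,229),(157,139),(139,290),(205,279),(372,285)]:print((u,v),ray("top",u,v,.02 if v in(221,229) else .098).round(3))
E
```

```text
p [235.9 219.9] [ 21  21 353] [305.7 159.9] [ 18  11 165] top [0.4448 0.0933 0.098 ] scene [0.4418 0.0926 0.098 ] tri [0.444  0.0922 0.1   ]
q [441.1 221.6] [ 22  22 367] [132.8 262.5] [ 23  18 335] top [ 0.446  -0.2985  0.038 ] scene [ 0.4435 -0.2991  0.038 ] tri [ 0.4455 -0.2985  0.0399]
r [338.6 233.3] [ 24  24 475] [222.4 196. ] [ 22  17 282] top [ 0.4211 -0.0935  0.076 ] scene [ 0.4184 -0.0943  0.076 ] tri [ 0.4205 -0.0941  0.0778]
s [126.  219.2] [ 19  18 265] [380.6 142.1] [ 14   9 104] top [0.4539 0.3063 0.056 ] scene [0.4502 0.3059 0.056 ] tri [0.4528 0.3043 0.0588]
[259.8 157.1] [ 36  34 939] [328.7 235.4] [ 37  30 867] [0.5842 0.0539 0.021 ] [0.5831 0.0523 0.021 ]
[303.3 151.1] [ 35  34 937] [295.7 259.9] [ 39  35 989] [ 0.5961 -0.0351  0.021 ] [ 0.5953 -0.0372  0.021 ]
[346.8 145.2] [ 35  34 930] [259.2 286.7] [  41   37 1129] [ 0.6078 -0.1245  0.021 ] [ 0.607  -0.1262  0.021 ]
[389.9 139.2] [ 35  34 930] [218.9 316.8] [  43   40 1320] [ 0.6198 -0.2137  0.021 ] [ 0.6196 -0.2154  0.021 ]
[0.08978641 0.09013404 0.09001309] 97.58991764835983
jar [286.52955665 235.42118227] [275 225  23  22 406] [0.42001618 0.00195753 0.058     ]
(188, 221) [0.454 0.196 0.02 ]
(385, 229) [ 0.435 -0.194  0.02 ]
(157, 139) [0.598 0.242 0.098]
(139, 290) [0.323 0.261 0.098]
(205, 279) [0.341 0.146 0.098]
(372, 285) [ 0.328 -0.146  0.098]
```

```bash
cat >> h.py <<'E'
from scipy.spatial.transform import Rotation as Ro
def st():
    o=get_obs();M=Ro.from_quat(o["tool_rot"]).as_matrix()
    print("t",round(o["time"],2),"pos",o["position"].round(4),"jaw",M[:,2].round(3),"fing",M[:,1].round(3),"yaw",round(float(np.degrees(np.arctan2(M[1,2],M[0,2]))),2),"w",round(o["grip_width"],4),"F",o["ft_force"].round(1),"q",o["q"].round(2))
E
python3 -c "
from h import *
st()"
```

```text
t 0.1 pos [0.2825 0.5568 0.2217] jaw [ 0.453  0.892 -0.002] fing [-0.001 -0.002 -1.   ] yaw 63.08 w 0.0868 F [-0.   0.4 -0.2] q [ 0.92  0.53  1.43  0.    1.18 -0.18]
```

jog_arm([
  [[0,0,-55.5,0.17,-0.251,-0.05,-1],[0,0,-55.5,0.17,-0.251,-0.05,-1],[0,0,-55.5,0.17,-0.251,-0.05,-1],[0,0,-55.5,0.17,-0.251,-0.05,-1],[0,0,-55.5,0.17,-0.251,-0.05,-1],[0,0,-55.5,0.17,-0.251,-0.05,-1],[0,0,-55.5,0.17,-0.251,-0.05,-1],[0,0,-55.5,0.17,-0.251,-0.05,-1]],
], squeeze=25)

```text
time: 0.9
position: [0.4534, 0.3038, 0.1709]
tool_rot: [0.532, -0.468, 0.466, -0.53]
ft_force: [0.5, 0.9, -0.2]
grip_width: 0.0871
```

```bash
python3 -c "
from h import *
st()"
```

```text
t 0.9 pos [0.4534 0.3038 0.1709] jaw [ 0.992  0.128 -0.003] fing [-0.003 -0.001 -1.   ] yaw 7.36 w 0.0871 F [ 0.5  0.9 -0.2] q [0.39 0.49 1.68 0.   0.97 0.26]
```

jog_arm([
  [[0,0,0,-0.001,0.0017,-0.04,-1],[0,0,0,-0.001,0.0017,-0.08,-1],[0,0,0,-0.001,0.0017,-0.12,-1],[0,0,0,-0.001,0.0017,-0.15,-1],[0,0,0,-0.001,0.0017,-0.158,-1],[0,0,0,-0.001,0.0017,-0.158,-1],[0,0,0,-0.001,0.0017,-0.158,0.4],[0,0,0,-0.001,0.0017,-0.158,1]],
])

```text
time: 1.7
position: [0.4535, 0.3064, 0.0147]
tool_rot: [-0.531, 0.467, -0.466, 0.531]
ft_force: [-0.2, 0.6, 0.3]
grip_width: 0.0773
```

jog_arm([
  [[0,0,0,0,0,0,1],[0,0,0,0,0,0,1],[0,0,0,0,0,0,1],[0,0,0,0,0,0,1]],
])

```text
time: 2.1
position: [0.4535, 0.3064, 0.0152]
tool_rot: [-0.531, 0.467, -0.466, 0.532]
ft_force: [-0.2, 0.8, 3.5]
grip_width: 0.0497
```

jog_arm([
  [[0,0,0,0,0,0.02,1],[0,0,0,0,0,0.06,1],[0,0,0,0,0,0.1,1],[0,0,0,0,0,0.13,1],[0,0,0,0.01,-0.03,0.13,1],[0,0,0,0.03,-0.075,0.13,1],[0,0,0,0.05,-0.12,0.13,1],[0,0,0,0.067,-0.16,0.13,1]],
])

```text
time: 2.9
position: [0.521, 0.1445, 0.1452]
tool_rot: [-0.531, 0.467, -0.467, 0.532]
ft_force: [0.5, 0.2, -0.9]
grip_width: 0.0494
```

```bash
python3 -c "
from h import *
st()"
```

```text
t 2.9 pos [0.521  0.1445 0.1452] jaw [0.992 0.129 0.   ] fing [ 0.     0.001 -1.   ] yaw 7.41 w 0.0494 F [ 0.5  0.2 -0.9] q [ 0.06  0.52  1.72  0.    0.9  -0.07]
```

jog_arm([
  [[0,0,0,0.017,-0.04,0,1],[0,0,0,0.033,-0.08,0,1],[0,0,0,0.05,-0.12,0,1],[0,0,0,0.066,-0.16,0,1],[0,0,0,0.075,-0.181,-0.02,1],[0,0,0,0.075,-0.181,-0.05,1],[0,0,0,0.075,-0.181,-0.08,1],[0,0,0,0.075,-0.181,-0.09,1]],
])

```text
time: 3.7
position: [0.5933, -0.0364, 0.052]
tool_rot: [0.532, -0.469, 0.465, -0.53]
ft_force: [0.1, 0.1, -1.0]
grip_width: 0.0499
```

```bash
python3 -c "
from h import *
st()
cv2.imwrite('pics/s1.png',camera('scene')[:,:,::-1])"
```

```text
t 3.7 pos [ 0.5933 -0.0364  0.052 ] jaw [ 0.992  0.128 -0.006] fing [-0.006  0.002 -1.   ] yaw 7.36 w 0.0499 F [ 0.1  0.1 -1. ] q [-0.25  0.72  1.63  0.    0.79 -0.38]
```

View pics/s1.png

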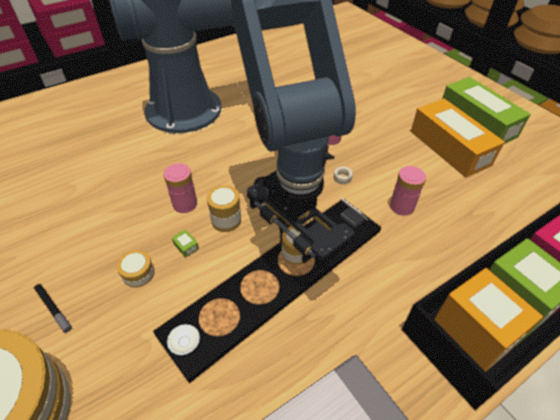

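The scene view shows s held over the second mat from the card, at about (296,260). I'll lower it and release.

jog_arm([
  [[0,0,0,0.0025,0,-0.006,1],[0,0,0,0.0025,0,-0.012,1],[0,0,0,0.0025,0,-0.015,1],[0,0,0,0.0025,0,-0.016,1],[0,0,0,0.0025,0,-0.016,1]],
])

```text
time: 4.25
position: [0.5963, -0.0361, 0.0364]
tool_rot: [0.532, -0.469, 0.465, -0.531]
ft_force: [0.1, 0.9, -1.2]
grip_width: 0.0492
```

jog_arm([
  [[0,0,0,0,0,-0.001,1],[0,0,0,0,0,-0.001,0],[0,0,0,0,0,-0.001,-0.5],[0,0,0,0,0,0,-1],[0,0,0,0,0,0,-1],[0,0,0,0,0,0.03,-1],[0,0,0,0,0,0.07,-1],[0,0,0,0,0,0.11,-1]],
])

```text
time: 5.05
position: [0.5958, -0.036, 0.1468]
tool_rot: [0.532, -0.469, 0.464, -0.53]
ft_force: [0.9, 0.1, -0.3]
grip_width: 0.0849
```

```bash
python3 -c "
from h import *
st()"
```

```text
t 5.05 pos [ 0.5958 -0.036   0.1468] jaw [ 0.992  0.129 -0.007] fing [-0.007  0.003 -1.   ] yaw 7.4 w 0.0849 F [ 0.9  0.1 -0.3] q [-0.25  0.59  1.57  0.    0.99 -0.38]
```

jog_arm([
  [[0,0,0,-0.151,-0.2627,0.01,-1],[0,0,0,-0.151,-0.2627,0.01,-1],[0,0,0,-0.151,-0.2627,0.01,-1],[0,0,0,-0.151,-0.2627,0.01,-1],[0,0,0,-0.151,-0.2627,0.01,-1],[0,0,0,-0.151,-0.2627,0.01,-1],[0,0,0,-0.151,-0.2627,0,-1],[0,0,0,-0.151,-0.2627,-0.04,-1]],
])

```text
time: 5.85
position: [0.4468, -0.3033, 0.1094]
tool_rot: [0.531, -0.466, 0.469, -0.529]
ft_force: [0.8, -1.4, 0.3]
grip_width: 0.0867
```

```bash
python3 -c "
from h import *
st()
cv2.imwrite('pics/s2.png',camera('scene')[:,:,::-1])
cv2.imwrite('pics/t2.png',camera('top')[:,:,::-1])"
```

```text
t 5.85 pos [ 0.4468 -0.3033  0.1094] jaw [0.992 0.125 0.   ] fing [ 0.001 -0.005 -1.   ] yaw 7.16 w 0.0867 F [ 0.8 -1.4  0.3] q [-0.8   0.58  1.75 -0.    0.81 -0.92]
```

View pics/s2.png

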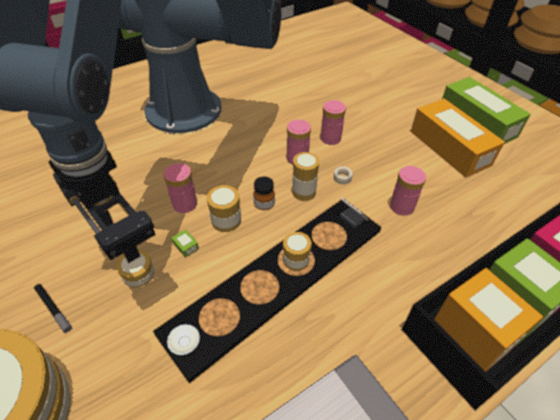

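View pics/t2.png

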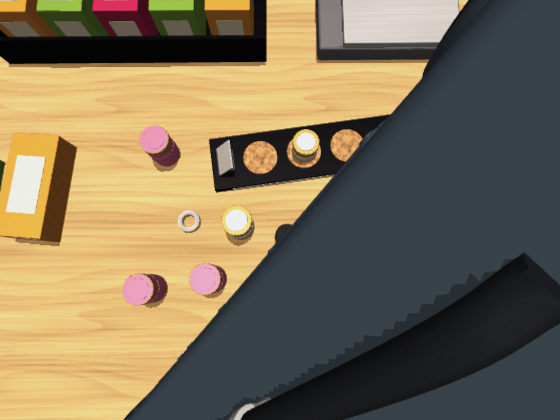

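s stands upright on the second mat (top view (306,144)). The gripper is above q, so I'll descend.

jog_arm([
  [[0,0,0,-0.002,0.0045,-0.02,-1],[0,0,0,-0.002,0.0045,-0.05,-1],[0,0,0,-0.002,0.0045,-0.08,-1],[0,0,0,-0.002,0.0045,-0.095,-1],[0,0,0,-0.002,0.0045,-0.102,-1],[0,0,0,-0.002,0.0045,-0.102,-1],[0,0,0,-0.002,0.0045,-0.102,0.4],[0,0,0,-0.002,0.0045,-0.102,1]],
])

```text
time: 6.75
position: [0.4408, -0.2919, 0.0018]
tool_rot: [0.532, -0.472, 0.461, -0.53]
ft_force: [1.0, 0.6, 0.4]
grip_width: 0.0778
```

jog_arm([
  [[0,0,0,0,0,0,1],[0,0,0,0,0,0,1],[0,0,0,0,0,0,1],[0,0,0,0,0,0,1]],
])

```text
time: 7.15
position: [0.4413, -0.2921, 0.0022]
tool_rot: [0.532, -0.472, 0.462, -0.53]
ft_force: [1.2, 0.8, 3.6]
grip_width: 0.0589
```

The reading was taken while the arm was still settling, so the grasp is about 6 mm off along the pads. I'll re-grasp centred.

jog_arm([
  [[0,0,0,0,0,0,0],[0,0,0,0,0,0,-0.8],[0,0,0,0,0,0.003,-1],[0,0,0,0.001,-0.003,0.004,-1],[0,0,0,0.002,-0.0065,0.004,-1],[0,0,0,0.002,-0.0065,0.004,-1],[0,0,0,0.002,-0.0065,0.004,-1],[0,0,0,0.002,-0.0065,0.004,-1]],
])

```text
time: 7.95
position: [0.4432, -0.2985, 0.0061]
tool_rot: [0.532, -0.472, 0.462, -0.531]
ft_force: [-0.2, -0.6, 0.8]
grip_width: 0.0866
```

```bash
python3 -c "
from h import *
st()
cv2.imwrite('pics/s3.png',cv2.resize(camera('scene')[170:350,40:280,::-1],None,fx=3,fy=3))"
```

```text
t 7.95 pos [ 0.4432 -0.2985  0.0061] jaw [ 0.992  0.128 -0.011] fing [-0.012  0.009 -1.   ] yaw 7.36 w 0.0866 F [-0.2 -0.6  0.8] q [-0.8   0.76  1.79 -0.    0.6  -0.93]
```

View pics/s3.png

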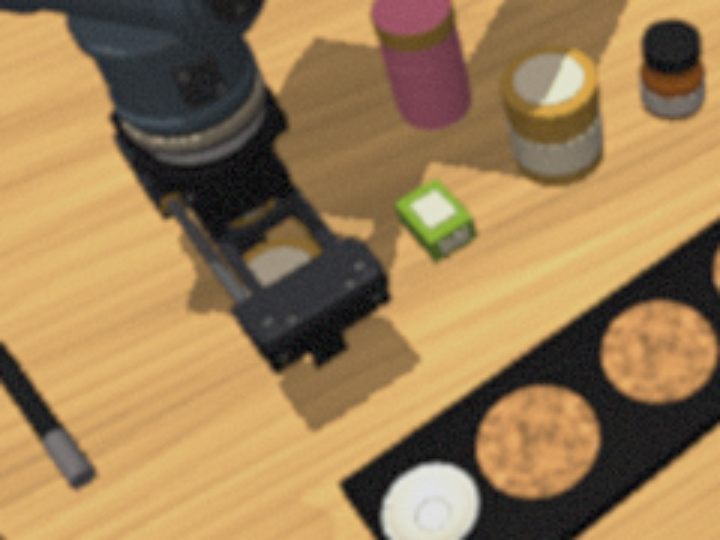

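jog_arm([
  [[-0.5,-0.7,0,0.001,0,0,-1],[-0.5,-0.7,0,0.001,0,0,-1],[-0.5,-0.7,0,0.001,0,0,0.3],[-0.5,-0.7,0,0.001,0,0,1],[-0.5,-0.7,0,0.001,0,0,1],[-0.5,-0.7,0,0.001,0,0,1],[-0.5,-0.7,0,0.001,0,0,1],[-0.5,-0.7,0,0.001,0,0,1]],
])

```text
time: 8.8
position: [0.4441, -0.2985, 0.0062]
tool_rot: [-0.531, 0.467, -0.467, 0.531]
ft_force: [0.2, -0.0, -0.5]
grip_width: 0.0596
```

```bash
python3 -c "
from h import *
st()"
```

```text
t 8.8 pos [ 0.4441 -0.2985  0.0062] jaw [0.992 0.128 0.   ] fing [ 0. -0. -1.] yaw 7.36 w 0.0596 F [ 0.2 -0.  -0.5] q [-0.8   0.76  1.8   0.    0.58 -0.93]
```

jog_arm([
  [[0,0,0,0,0,0.02,1],[0,0,0,0,0,0.06,1],[0,0,0,0,0,0.1,1],[0,0,0,0,0,0.13,1],[0,0,0,0.01,0.025,0.14,1],[0,0,0,0.026,0.065,0.14,1],[0,0,0,0.042,0.105,0.14,1],[0,0,0,0.055,0.14,0.14,1]],
])

```text
time: 9.6
position: [0.4994, -0.1567, 0.1463]
tool_rot: [-0.531, 0.467, -0.467, 0.531]
ft_force: [-0.2, -0.1, -0.9]
grip_width: 0.0597
```

```bash
python3 -c "
from h import *
st()"
```

```text
t 9.6 pos [ 0.4994 -0.1567  0.1463] jaw [0.992 0.128 0.   ] fing [ 0.  0. -1.] yaw 7.34 w 0.0597 F [-0.2 -0.1 -0.9] q [-0.52  0.5   1.76  0.    0.88 -0.65]
```

jog_arm([
  [[0,0,0,0.016,0.04,0,1],[0,0,0,0.032,0.08,0,1],[0,0,0,0.048,0.12,0,1],[0,0,0,0.064,0.16,0,1],[0,0,0,0.078,0.195,0,1],[0,0,0,0.084,0.2097,-0.03,1],[0,0,0,0.084,0.2097,-0.07,1],[0,0,0,0.084,0.2097,-0.09,1]],
])

```text
time: 10.4
position: [0.5814, 0.0543, 0.0535]
tool_rot: [0.532, -0.468, 0.465, -0.531]
ft_force: [-1.0, -0.2, -0.6]
grip_width: 0.0591
```

jog_arm([
  [[0,0,0,0,0,0,1],[0,0,0,0,0,0,1]],
])

```text
time: 10.6
position: [0.5808, 0.0545, 0.0531]
tool_rot: [0.533, -0.468, 0.465, -0.53]
ft_force: [-0.1, -0.0, -1.9]
grip_width: 0.059
```

```bash
python3 -c "
from h import *
st()"
```

```text
t 10.6 pos [0.5808 0.0545 0.0531] jaw [ 0.992  0.13  -0.006] fing [-0.006  0.001 -1.   ] yaw 7.45 w 0.059 F [-0.1 -0.  -1.9] q [-0.1   0.71  1.66  0.    0.77 -0.23]
```

jog_arm([
  [[0,-0.3,0,0.0027,-0.0015,-0.01,1],[0,-0.3,0,0.0027,-0.0015,-0.02,1],[0,-0.3,0,0.0027,-0.0015,-0.025,1],[0,-0.3,0,0.0027,-0.0015,-0.0265,1],[0,-0.3,0,0.0027,-0.0015,-0.0265,1],[0,-0.3,0,0.0027,-0.0015,-0.0265,1]],
])

```text
time: 11.2
position: [0.5835, 0.0527, 0.0271]
tool_rot: [0.531, -0.467, 0.466, -0.531]
ft_force: [-1.1, -1.0, 3.0]
grip_width: 0.0593
```

jog_arm([
  [[0,0,0,0,0,0,0.2],[0,0,0,0,0,0,-0.5],[0,0,0,0,0,0,-1],[0,0,0,0,0,0,-1],[0,0,0,0,0,0,-1],[0,0,0,0,0,0.03,-1],[0,0,0,0,0,0.08,-1],[0,0,0,0,0,0.125,-1]],
])

```text
time: 12.0
position: [0.583, 0.0528, 0.1531]
tool_rot: [0.532, -0.467, 0.466, -0.531]
ft_force: [1.1, -0.5, 0.8]
grip_width: 0.0868
```

```bash
python3 -c "
from h import *
st()"
```

```text
t 12.0 pos [0.583  0.0528 0.1531] jaw [ 0.992  0.13  -0.002] fing [-0.002  0.001 -1.   ] yaw 7.45 w 0.0868 F [ 1.1 -0.5  0.8] q [-0.1   0.56  1.6   0.    0.98 -0.23]
```

jog_arm([
  [[0,0,0,-0.1635,-0.1468,0,-1],[0,0,0,-0.1635,-0.1468,0,-1],[0,0,0,-0.1635,-0.1468,0,-1],[0,0,0,-0.1635,-0.1468,0,-1],[0,0,0,-0.1635,-0.1468,0,-1],[0,0,0,-0.1635,-0.1468,0,-1],[0,0,0,-0.1635,-0.1468,0,-1],[0,0,0,-0.1635,-0.1468,0,-1]],
])

```text
time: 12.8
position: [0.4208, -0.0938, 0.1532]
tool_rot: [0.532, -0.467, 0.466, -0.532]
ft_force: [-0.3, 0.0, 0.0]
grip_width: 0.0868
```

```bash
python3 -c "
from h import *
cv2.imwrite('pics/s4.png',camera('scene')[:,:,::-1])
st()"
```

```text
t 12.85 pos [ 0.4207 -0.0936  0.1531] jaw [ 0.991  0.131 -0.001] fing [-0.001  0.    -1.   ] yaw 7.53 w 0.0868 F [-0.1 -0.8 -0.2] q [-0.48  0.39  1.97 -0.    0.78 -0.61]
```

View pics/s4.png

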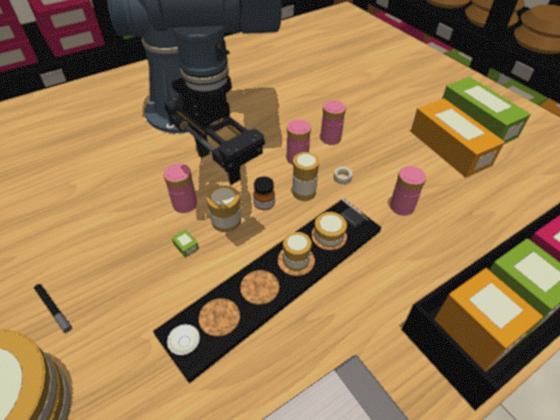

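q sits on the mat by the card (scene (330,228)), s on the next mat, and the gripper is above r. Descending.

jog_arm([
  [[0,0,0,-0.001,-0.0004,-0.03,-1],[0,0,0,-0.001,-0.0004,-0.06,-1],[0,0,0,-0.001,-0.0004,-0.09,-1],[0,0,0,-0.001,-0.0004,-0.11,-1],[0,0,0,-0.001,-0.0004,-0.117,-1],[0,0,0,-0.001,-0.0004,-0.117,-1],[0,0,0,-0.001,-0.0004,-0.117,-1],[0,0,0,-0.001,-0.0004,-0.117,0]],
])

```text
time: 13.65
position: [0.4205, -0.0942, 0.037]
tool_rot: [-0.532, 0.466, -0.466, 0.532]
ft_force: [0.8, 0.2, 0.7]
grip_width: 0.0839
```

jog_arm([
  [[0,0,0,0,0,0,0.6],[0,0,0,0,0,0,1],[0,0,0,0,0,0,1],[0,0,0,0,0,0,1],[0,0,0,0,0,0,1]],
])

```text
time: 14.15
position: [0.4208, -0.0943, 0.0375]
tool_rot: [-0.532, 0.465, -0.467, 0.532]
ft_force: [-0.6, 0.2, 6.1]
grip_width: 0.0636
```

```bash
python3 -c "
from h import *
st()"
```

```text
t 14.15 pos [ 0.4208 -0.0943  0.0375] jaw [0.991 0.131 0.002] fing [ 0.002 -0.001 -1.   ] yaw 7.56 w 0.0636 F [-0.6  0.2  6.1] q [-0.48  0.64  2.06 -0.    0.44 -0.61]
```

jog_arm([
  [[0,0,0,0,0,0.02,1],[0,0,0,0,0,0.05,1],[0,0,0,0,0,0.085,1],[0,0,0,0.02,-0.003,0.1,1],[0,0,0,0.06,-0.01,0.1,1],[0,0,0,0.1,-0.017,0.1,1],[0,0,0,0.14,-0.024,0.1,1],[0,0,0,0.17,-0.029,0.1,1]],
])

```text
time: 14.95
position: [0.593, -0.1238, 0.1374]
tool_rot: [-0.532, 0.465, -0.467, 0.532]
ft_force: [-0.6, -0.3, -1.8]
grip_width: 0.0638
```

jog_arm([
  [[0,0,0,0.01,-0.002,0,1],[0,0,0,0.01,-0.002,0,1],[0,0,0,0.01,-0.002,-0.02,1],[0,0,0,0.01,-0.002,-0.05,1],[0,0,0,0.01,-0.002,-0.06,1],[0,0,0,0.01,-0.002,-0.06,1]],
])

```text
time: 15.55
position: [0.6003, -0.1249, 0.0755]
tool_rot: [0.532, -0.467, 0.465, -0.531]
ft_force: [-0.3, 0.7, -1.6]
grip_width: 0.0635
```

jog_arm([
  [[0,0,0,0,0,0,1]],
])

```text
time: 15.65
position: [0.6004, -0.1251, 0.0762]
tool_rot: [0.532, -0.467, 0.465, -0.531]
ft_force: [0.4, 0.2, -1.5]
grip_width: 0.0636
```

```bash
python3 -c "
from h import *
st()"
```

```text
t 15.65 pos [ 0.6004 -0.1251  0.0762] jaw [ 0.991  0.131 -0.002] fing [-0.002  0.001 -1.   ] yaw 7.54 w 0.0636 F [ 0.4  0.2 -1.5] q [-0.39  0.7   1.57 -0.    0.87 -0.52]
```

jog_arm([
  [[0,0,0,0.0068,-0.0007,-0.004,1],[0,0,0,0.0068,-0.0007,-0.01,1],[0,0,0,0.0068,-0.0007,-0.015,1],[0,0,0,0.0068,-0.0007,-0.018,1],[0,0,0,0.0068,-0.0007,-0.018,1],[0,0,0,0.0068,-0.0007,-0.018,1]],
])

```text
time: 16.25
position: [0.6072, -0.1257, 0.0586]
tool_rot: [0.532, -0.467, 0.465, -0.531]
ft_force: [-1.7, 1.1, 3.1]
grip_width: 0.0639
```

Contact with the mat. Releasing and rising.

jog_arm([
  [[0,0,0,0,0,0,0.2],[0,0,0,0,0,0,-0.5],[0,0,0,0,0,0,-1],[0,0,0,0,0,0,-1],[0,0,0,0,0,0,-1],[0,0,0,0,0,0.03,-1],[0,0,0,0,0,0.08,-1],[0,0,0,0,0,0.12,-1]],
])

```text
time: 17.05
position: [0.6073, -0.1258, 0.1801]
tool_rot: [0.532, -0.467, 0.466, -0.532]
ft_force: [1.0, -0.4, -0.8]
grip_width: 0.0867
```

```bash
python3 -c "
from h import *
st()"
```

```text
t 17.05 pos [ 0.6073 -0.1258  0.1801] jaw [ 0.991  0.131 -0.002] fing [-0.002  0.    -1.   ] yaw 7.53 w 0.0867 F [ 1.  -0.4 -0.8] q [-0.38  0.57  1.49 -0.    1.09 -0.52]
```

jog_arm([
  [[0,0,0,-0.164,0.2188,0,-1],[0,0,0,-0.164,0.2188,0,-1],[0,0,0,-0.164,0.2188,0,-1],[0,0,0,-0.164,0.2188,0,-1],[0,0,0,-0.164,0.2188,0,-1],[0,0,0,-0.164,0.2188,0,-1],[0,0,0,-0.164,0.2188,0,-1],[0,0,0,-0.164,0.2188,0,-1]],
])

```text
time: 17.85
position: [0.4441, 0.0931, 0.1805]
tool_rot: [-0.532, 0.466, -0.466, 0.532]
ft_force: [0.9, -0.6, -0.1]
grip_width: 0.087
```

jog_arm([
  [[0,0,0,0,0,0,-1],[0,0,0,0,0,0,-1]],
])

```text
time: 18.05
position: [0.4456, 0.0921, 0.1806]
tool_rot: [-0.531, 0.466, -0.467, 0.532]
ft_force: [-0.6, 0.6, -0.4]
grip_width: 0.0871
```

```bash
python3 -c "
from h import *
cv2.imwrite('pics/s5.png',camera('scene')[:,:,::-1])
st()"
```

```text
t 18.1 pos [0.4452 0.0922 0.1805] jaw [0.991 0.131 0.001] fing [ 0.001 -0.    -1.   ] yaw 7.52 w 0.0872 F [-0.9 -0.4  0.5] q [-0.04  0.37  1.89 -0.    0.88 -0.17]
```

View pics/s5.png

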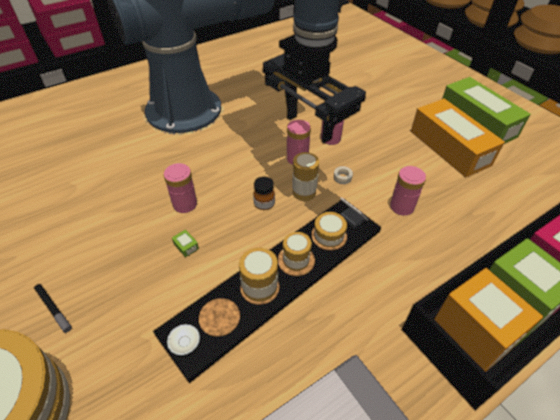

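r is on the third mat (scene (259,275)) and the jar is still standing. The gripper is above p, so I'll descend.

jog_arm([
  [[0,0,0,-0.0015,0.0008,-0.03,-1],[0,0,0,-0.0015,0.0008,-0.07,-1],[0,0,0,-0.0015,0.0008,-0.105,-1],[0,0,0,-0.0015,0.0008,-0.128,-1],[0,0,0,-0.0015,0.0008,-0.134,-1],[0,0,0,-0.0015,0.0008,-0.134,-1],[0,0,0,-0.0015,0.0008,-0.134,-1],[0,0,0,-0.0015,0.0008,-0.134,0]],
])

```text
time: 18.9
position: [0.4448, 0.0928, 0.0477]
tool_rot: [-0.531, 0.465, -0.467, 0.533]
ft_force: [-0.5, -0.3, -0.6]
grip_width: 0.0837
```

jog_arm([
  [[0,0,0,0,0,0,0.6],[0,0,0,0,0,0,1],[0,0,0,0,0,0,1],[0,0,0,0,0,0,1],[0,0,0,0,0,0,1],[0,0,0,0,0,0,1]],
])

```text
time: 19.5
position: [0.4444, 0.0929, 0.0479]
tool_rot: [-0.531, 0.465, -0.467, 0.532]
ft_force: [-1.3, 0.1, 5.4]
grip_width: 0.0534
```

```bash
python3 -c "
from h import *
st()"
```

```text
t 19.5 pos [0.4444 0.0929 0.0479] jaw [0.991 0.131 0.003] fing [ 0.003 -0.    -1.   ] yaw 7.52 w 0.0534 F [-1.3  0.1  5.4] q [-0.04  0.63  2.   -0.    0.51 -0.17]
```

jog_arm([
  [[0,0,0,0,0,0.02,1],[0,0,0,0,0,0.06,1],[0,0,0,0,0,0.1,1],[0,0,0,0,0,0.135,1],[0,0,0,0.01,-0.018,0.14,1],[0,0,0,0.03,-0.053,0.14,1],[0,0,0,0.05,-0.088,0.14,1],[0,0,0,0.07,-0.123,0.14,1]],
])

```text
time: 20.3
position: [0.5147, -0.0311, 0.1876]
tool_rot: [-0.531, 0.465, -0.467, 0.532]
ft_force: [0.2, 1.3, -2.0]
grip_width: 0.0532
```

```bash
python3 -c "
from h import *
st()"
```

```text
t 20.3 pos [ 0.5147 -0.0311  0.1876] jaw [0.991 0.131 0.003] fing [ 0.003 -0.    -1.   ] yaw 7.55 w 0.0532 F [ 0.2  1.3 -2. ] q [-0.28  0.43  1.74  0.    0.97 -0.41]
```

jog_arm([
  [[0,0,0,0.02,-0.035,0,1],[0,0,0,0.04,-0.07,0,1],[0,0,0,0.06,-0.105,0,1],[0,0,0,0.08,-0.14,0,1],[0,0,0,0.097,-0.17,0,1],[0,0,0,0.105,-0.1834,0,1],[0,0,0,0.105,-0.1834,-0.03,1],[0,0,0,0.105,-0.1834,-0.06,1]],
])

```text
time: 21.1
position: [0.6202, -0.2157, 0.1267]
tool_rot: [-0.531, 0.465, -0.468, 0.532]
ft_force: [-0.6, 0.7, -3.2]
grip_width: 0.0537
```

jog_arm([
  [[0,0,0,0,0,-0.02,1],[0,0,0,0,0,-0.035,1],[0,0,0,0,0,-0.035,1],[0,0,0,0,0,-0.035,1]],
])

```text
time: 21.5
position: [0.6204, -0.2157, 0.0916]
tool_rot: [-0.531, 0.465, -0.468, 0.532]
ft_force: [0.7, -0.6, -1.9]
grip_width: 0.0534
```

```bash
python3 -c "
from h import *
st()"
```

```text
t 21.5 pos [ 0.6204 -0.2157  0.0916] jaw [0.991 0.13  0.004] fing [ 0.005 -0.001 -1.   ] yaw 7.48 w 0.0534 F [ 0.7 -0.6 -1.9] q [-0.51  0.72  1.45  0.    0.96 -0.64]
```

jog_arm([
  [[0,0,0,-0.0007,0.0012,-0.008,1],[0,0,0,-0.0007,0.0012,-0.015,1],[0,0,0,-0.0007,0.0012,-0.02,1],[0,0,0,-0.0007,0.0012,-0.0228,1],[0,0,0,-0.0007,0.0012,-0.0228,1],[0,0,0,-0.0007,0.0012,-0.0228,1]],
])

```text
time: 22.1
position: [0.6198, -0.2145, 0.069]
tool_rot: [-0.531, 0.465, -0.468, 0.532]
ft_force: [-0.1, 0.6, -0.3]
grip_width: 0.0536
```

jog_arm([
  [[0,0,0,0,0,-0.0007,1],[0,0,0,0,0,-0.0007,0.2],[0,0,0,0,0,-0.0005,-0.5],[0,0,0,0,0,0,-1],[0,0,0,0,0,0,-1],[0,0,0,0,0,0.03,-1],[0,0,0,0,0,0.08,-1],[0,0,0,0,0,0.12,-1]],
])

```text
time: 22.9
position: [0.6201, -0.2147, 0.1905]
tool_rot: [-0.531, 0.465, -0.468, 0.532]
ft_force: [0.7, -1.0, 0.3]
grip_width: 0.0856
```

jog_arm([
  [[0,0,0,-0.17,-0.15,0.05,-1],[0,0,0,-0.17,-0.15,0.05,-1],[0,0,0,-0.17,-0.15,0.05,-1],[0,0,0,-0.17,-0.15,0.05,-1],[0,0,0,-0.17,-0.15,0.05,-1],[0,0,0,-0.17,-0.15,0.05,-1],[0,0,0,-0.17,-0.15,0.05,-1]],
])

```text
time: 23.6
position: [0.4498, -0.3652, 0.2407]
tool_rot: [-0.53, 0.465, -0.469, 0.532]
ft_force: [0.7, -0.4, 0.2]
grip_width: 0.087
```

```bash
python3 - <<'E'
from h import *
st()
sc=camera('scene')[:,:,::-1].copy();im=camera('top')[:,:,::-1].copy()
cv2.imwrite('pics/s6.png',sc);cv2.imwrite('pics/t6.png',im)
S=cv2.cvtColor(sc,cv2.COLOR_BGR2HSV).astype(int)
cs=(S[...,1]<60)&(S[...,2]>180)
for k,m,h in(("q",(.5837,.0531),.038),("s",(.5957,-.0362),.056),("r",(.6074,-.1254),.076),("p",(.6197,-.2146),.098)):
    e=proj("scene",[*m,h+.021]);c,s,_=blob(cs,e);print(k,e.round(1),c.round(1),s[2:],(ray("scene",*c,h+.021)[:2]-m).round(4))
E
```

```text
t 23.6 pos [ 0.4498 -0.3652  0.2407] jaw [0.992 0.128 0.006] fing [ 0.006 -0.001 -1.   ] yaw 7.35 w 0.087 F [ 0.7 -0.4  0.2] q [-0.88  0.44  1.53  0.    1.16 -1.01]
q [331.  223.3] [330.4 223.1] [ 22  17 283] [-0.0011 -0.0006]
s [297.2 242. ] [296.7 242.1] [ 20  15 234] [-0.0005 -0.0008]
r [258.1 262.8] [257.8 262.4] [ 27  22 472] [-0.001 -0.   ]
p [212.5 286.7] [212.1 286.4] [ 25  22 417] [-0.0008 -0.0003]
```

View pics/s6.png

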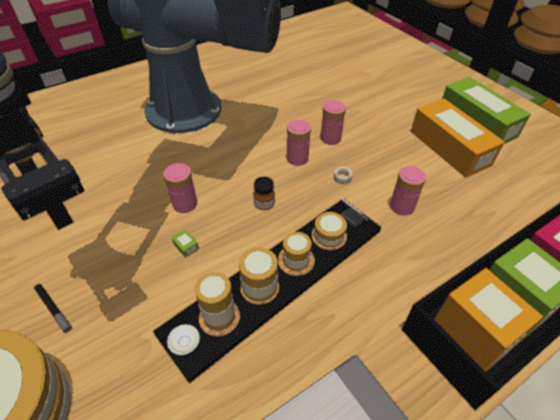

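View pics/t6.png

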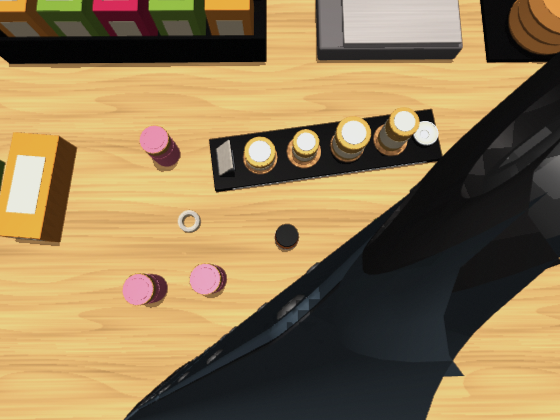

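All four tins stand upright and centred to within about 1 mm. The jar is upright at scene (264,192) and the arm is clear.

```bash
python3 -c "
from rig import *
print(hand_in())"
```

```text
the job is handed in; nothing more can be done
None
```

The four gold tins are on the display board in order of height, and I've handed the job in at about 24 s of robot time. Starting at the price card, the order is q (38 mm), s (56 mm), r (76 mm), then p (98 mm) on the mat farthest from it.

- **Placing:** in the last scene image all four tins stand upright. Each lid centre is within about 1.5 mm of its mat centre, against a calibration good to about 2 mm.
- **Surroundings:** the amber jar is still upright where it was. The pink tins and other objects look undisturbed, apart from one pink tin that the arm hides in the last top view. The gripper is empty and clear of everything.
- **Forces:** wrist forces stayed at about 6 N in the readings I took.
- **What went wrong:** my first grasp on q was about 6 mm off along the pads, because I had read the position before the arm settled. I let go and gripped it again centred before lifting.
- **Measurement disagreement:** when I first located the tins, the two cameras differed by 3–4 mm in x, so I used the average. No other checks failed.

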